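# Tare the beaker on the laboratory balance

## Task

The empty beaker on the pan of the laboratory balance has to be tared. With the fingertips, gently push the catch on the glass lid so that the draught shield slides fully shut, and only then press the wide bar-shaped tare key lightly with a fingertip, let it spring back up and withdraw. Leave the balance's other keys, the beaker and the things standing around the balance untouched; nothing has to be grasped.

Things in the scene. Friction and masses are not known exactly. Their poses are not given: they have to be found in the camera images.
- balance: Laboratory balance, 300 mm deep (its x), 200 mm wide (its y), white with a grey control panel; fixed to the bench, only its place and yaw vary. Origin: centre of its underside; x from the panel (robot's side) to its back, z up. The panel is x = -0.150 to -0.040, rising 12.8 degrees from z = 0.050 to 0.075. Delicate: a push of over 45 N, even a short knock, on any part of it is rough.
- shield (a point): Middle of the top front edge of the glass draught shield that stands behind the panel, at balance (-0.038, 0, 0.187). The shield spans balance x = -0.038 to 0.138, y = -0.092 to 0.092, up to z = 0.187; the round pan (radius 55 mm, top at z = 0.093) is inside at x = 0.050, y = 0.
- lid (a joint): Opening of the shield's glass lid in m: 0 = fully shut (against a hard stop: arrive slowly), up to 0.11 = slid back along balance +x. A sheet 174 x 166 mm, 5 mm thick, top face at balance z = 0.192; it slides level with about 1.5 N of friction (more when moved fast), stays where it is left and cannot be lifted out.
- catch (a point): Middle of the top edge of the upright rear face of the grey finger catch on the lid; moves with the lid. Catch: 90 mm wide along balance y, 16 mm above the glass (top at z = 0.208), sloping down to the front. Push this face, which looks along balance +x, from behind towards the panel (balance -x) to shut the lid. Behind it: over 100 mm of flat glass. At balance x = 0.003 when shut.
- tare_key (a joint): Travel of the tare key in m: 0 = up, 0.004 = fully down; it counts as pressed beyond 0.002. Springs back; takes about 0.7 N to start and 3.5 N fully down, where it meets a hard stop.
- tare_top (a point): Centre of the top face of the tare key, the wide bar-shaped key in the middle of the key row (balance x = -0.118, y = 0): 50 mm along y, 18 mm deep, 7 mm proud of the panel and sloping with it; press square to the panel or straight down. All keys are the same white plastic and equally proud; the shield's front is 80 mm behind them.
- left_square_key (a joint): Travel in m (0 up, 0.004 down) of the square key, 20 mm wide, in the same row as the tare key, at balance y = +0.052. Leave alone.
- right_square_key (a joint): Travel in m (0 up, 0.004 down) of the square key, 20 mm wide, in the same row as the tare key, at balance y = -0.052. Leave alone.
- left_round_key (a joint): Travel in m (0 up, 0.004 down) of the round key, 18 mm across, in the same row as the tare key, at balance y = +0.082. Leave alone.
- right_round_key (a joint): Travel in m (0 up, 0.004 down) of the round key, 18 mm across, in the same row as the tare key, at balance y = -0.082. Leave alone.
- beaker: Glass beaker, 54 mm across, 70 mm tall, loose, standing on the pan inside the shield. Origin: centre of its underside, z up. Leave alone.
- jar: Closed jar with a white cap, 60 mm across, 90 mm tall, loose, on the bench beside the balance. Origin: centre of its underside. Leave alone.
- weight: Steel calibration weight with a knob, 38 mm across, 52 mm tall, loose, on the bench beside the balance. Origin: centre of its underside. Leave alone.
- tape: Roll of masking tape lying flat, 96 mm across, 48 mm high, loose, on the bench beside the balance. Origin: centre of its underside. Leave alone.

How it is judged:
On the way, in this order (a step that is already met when the one before it is completed fails the run):
1. the draught shield's lid is fully shut (value of joint lid below 0.004 m), for 0.1 s.
2. the tare key is pressed by the fingers with the lid shut (value of joint tare_key above 0.002 m and contact force between the fingers and tare_key above 0.3 N and value of joint lid below 0.004 m), for 0.1 s.
At the end, for the whole second after the job is handed in: The lid is shut to within 4 mm, the tare key has been pressed (beyond 2 mm of its 4 mm) with the lid shut and is up again, the beaker stands upright on the pan, and beaker, jar, weight and tape are within 10 mm of where they were (value of joint lid below 0.004 m and value of joint tare_key below 0.001 m and z of beaker in the frame of balance below 0.097 m and angle between beaker's own z axis and vertical below 0.1 rad and distance of each of beaker, jar, weight, tape from where it was at the start of the episode below 0.01 m); the robot touches nothing.
It fails at once if the tare key is pressed while the lid is still open (value of joint tare_key above 0.002 m and value of joint lid above 0.006 m).
It fails at once if another key of the balance is pressed (value of joint any of left_square_key, right_square_key, left_round_key, right_round_key above 0.0015 m).
It fails at once if the balance is pushed with more than 45 N (contact force between any of the fingers, the arm and balance above 45 N).
It fails at once if the beaker, jar, weight or tape is touched by the robot (contact force between any of the fingers, the arm and beaker above 0.5 N or contact force between any of the fingers, the arm and jar above 0.5 N or contact force between any of the fingers, the arm and weight above 0.5 N or contact force between any of the fingers, the arm and tape above 0.5 N).
It fails at once if the beaker, jar, weight or tape is shifted or lifted (distance of any of beaker, jar, weight, tape from where it was at the start of the episode above 0.015 m).
It also fails if it takes over 48 s, if anything falls off the work surface, if the arm or the gripper's body presses on something with over 40 N, if the wrist force passes 120 N, or if a joint passes its speed limit or range.

## Robot

A 6-joint arm with a two-finger parallel gripper is mounted at the origin on the work surface. World frame = base frame: x ahead of the robot, y to its left, z up, the work surface at z = 0. Lengths are in m, angles in rad, forces in N, time in s.
With the tool pointing down it reaches from about 0.35 to 0.775 m from the base axis. Payload 5.5 kg.
Tool frame: the origin (TCP) lies at the very end of the fingers, on their centre line; the grasp point (between the pads) lies 19 mm behind it; z points along the fingers, y is the line along which they close (so a half turn about z gives the same grasp; the last joint's range is limited). The gripper opens to 85 mm and grips with 20 to 120 N. Pads are 22 mm wide; open, the fingers measure 114 mm over their backs; the gripper's body (76 mm by 85 mm) begins 54 mm behind the grasp point. The pads swing forward as they close: fully open they stand 13 mm farther back than shut.
Start: joints at [-1.345, 0.313, 0.046, 1.304, 0, 1.431], TCP at [0.206, -0.537, 0.231] pointing down, gripper open.
Joint ranges: [-2.76, 2.76], [-0.86, 1.69], [-1.03, 1.26], [-2.2, 2.34], [-1.47, 1.5], [-3.14, 3.14]. Speed limits (rad/s): [2.57, 2.57, 3.14, 3.14, 3.14, 3.14].

## Interface

Orientations are given as a unit quaternion [w, x, y, z].
In Python, from workcell import env, imaging, ticket gives the robot as it stands. The module is installed in compiled form; this text tells all that it offers.
- The arm moves only by the tool apply_moves, never from a script. Its argument "rows" is a list of rows, each an object with "xyz": the shift along the tool's x, y, z in mm, a list of three; "turn": the turn, a rotation vector about the tool's x, y, z in rad, a list of three; "grip": the opening, from 0 (shut) to 1 (fully open). A call has 1 to 12 rows; each row is the pose to reach, as a shift and turn from the pose commanded when the call began, along the tool's axes at that moment; what a row does not reach only later rows make up. A row lasts 1/12 s, in which the tool goes at most 41.7 mm and 7.16 degrees, less where a joint would pass 70% of its speed; a pose out of reach is approached as far as the arm can. A call with a gripper value outside its range is refused whole. The fingers move at their own pace and stop on an object; "force" is the grip in N (left out, the last holds). Time passes only in rows, so rows that repeat a pose let the fingers close. It gives the time, the measured TCP pose, the force, the opening and the grip force at its end, in the units of the state.
- env.get_state(): the state, without advancing time (a new reading comes with each control period).
- imaging.read_camera(name): name is "scene" or "top" or "wrist"; returns a dict with "color" (480x640x3 uint8, blue, green, red), "z_map" (480x640 float32, m along the optical axis (not along the pixel's ray), 0 where there is no reading), "camera_matrix" (3x3 intrinsics, pixels), "k1" (the pictures are not rectified: a ray, as slopes to the right and down, at radius r is drawn at 1 + k1 r^2 times it, then the intrinsics apply), "view" (4x4, takes a point from world to camera coordinates). Camera axes: x right, y down, z forward; pixel columns grow to the right and rows downward; lengths in m; the calibration is good to about 2 mm. A picture is of the moment at which its call begins.
- ticket.hand_in(): hands the job in; it is judged then, once.
The state is a dict: "clock": time; "joint_pos": joint angles; "qvel": joint speeds; "tau": joint torques, N m; "tcp_pos": TCP position; "orientation": TCP orientation; "wrist_force": force on the tool from outside, world axes, zero at the start; "ft_torque": the same for the moment, N m; "finger_gap": finger opening in m; "grip_force": force on a finger pad.
Only numpy, scipy, OpenCV 4.12 (cv2) and the standard library are available. Lean on these libraries where they do the work, as an engineer would, in place of code of your own. Each camera call takes 0.05 s, during which the arm holds its last target. There are 200 camera calls.

## Working session

There is one attempt and no reset: what is moved stays moved. The work goes in short steps, Python scripts to look and compute and a tool call to move; the robot and the scene stay as the last step left them, time stands still between calls to the robot, and variables do not carry over. Pictures are saved under pics/ and viewed, at most 10 in all, crops included, and the job is handed in when it is done.

Besides the shell and the picture viewer there is one more tool, called after ">>>" as name(argument=value, ...), one argument or row to a line, values as JSON. apply_moves: Moves the arm, as the interface text tells. Its arguments: {"type":"object","properties":{"rows":{"type":"array"},"force":{"type":"number"}},"required":["rows"]}

```bash
mkdir -p pics; cat > h.py <<'E'
import numpy as np, cv2
from workcell import env, imaging, ticket
def cam(n):
    return imaging.read_camera(n)
def pts(c):
    K=c["camera_matrix"];z=c["z_map"];h,w=z.shape
    u,v=np.meshgrid(np.arange(w),np.arange(h))
    d=np.array([c["k1"],0,0,0,0],float)
    p=cv2.undistortPoints(np.stack([u,v],-1).reshape(-1,1,2).astype(np.float64),K,d).reshape(h,w,2)
    P=np.concatenate([p*z[...,None],z[...,None]],-1)
    V=np.linalg.inv(c["view"]); return P@V[:3,:3].T+V[:3,3]
def ray(c,uv,zw):
    K=c["camera_matrix"];d=np.array([c["k1"],0,0,0,0],float)
    p=cv2.undistortPoints(np.array(uv,float).reshape(-1,1,2),K,d).reshape(-1,2)
    V=np.linalg.inv(c["view"]);D=np.c_[p,np.ones(len(p))]@V[:3,:3].T;o=V[:3,3]
    return o+D*((zw-o[2])/D[:,2])[:,None]
E
python3 - <<'E'
from h import *
s=env.get_state();print(s)
a=cam("top");b=cam("scene")
for n,c in(("top",a),("scene",b)):
    cv2.imwrite(f"pics/{n}0.png",c["color"]);print(n,np.linalg.inv(c["view"])[:3].round(3).tolist())
    np.save(n+".npy",c,allow_pickle=True)
E
```

```text
{'clock': 0.0, 'joint_pos': array([-1.34460635e+00,  3.13996135e-01,  4.49786110e-02,  1.30358648e+00,
        2.85336791e-05,  1.43118417e+00]), 'qvel': array([ 0.00036002,  0.00041701,  0.00082767, -0.00166728,  0.00063825,
        0.00100517]), 'tau': array([ 1.86784669e-04, -4.80628288e+01,  2.98530614e+01,  1.94103067e-02,
       -1.70145731e-04, -3.49967692e-06]), 'tcp_pos': array([ 0.20555501, -0.53646311,  0.23041114]), 'orientation': array([-9.03607867e-04,  9.83319777e-01,  1.81882926e-01, -2.48604397e-05]), 'wrist_force': array([ 0.1317308 , -0.13191714,  0.75867189]), 'ft_torque': array([ 0.00045141, -0.03613631, -0.02820005]), 'grip_force': 0.0, 'finger_gap': 0.08545537718725947}
top [[0.129, -0.961, 0.244, 0.388], [-0.992, -0.125, 0.035, 0.034], [-0.003, -0.246, -0.969, 0.89]]
scene [[0.446, 0.767, -0.461, 1.105], [0.895, -0.378, 0.237, -0.231], [0.007, -0.518, -0.855, 1.154]]
```

View pics/top0.png

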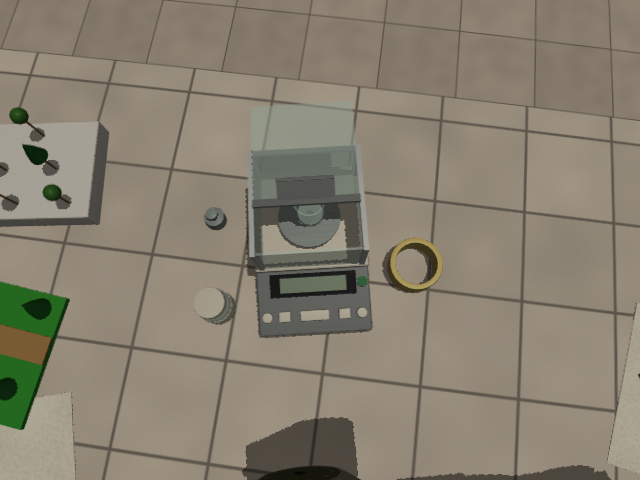

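View pics/scene0.png

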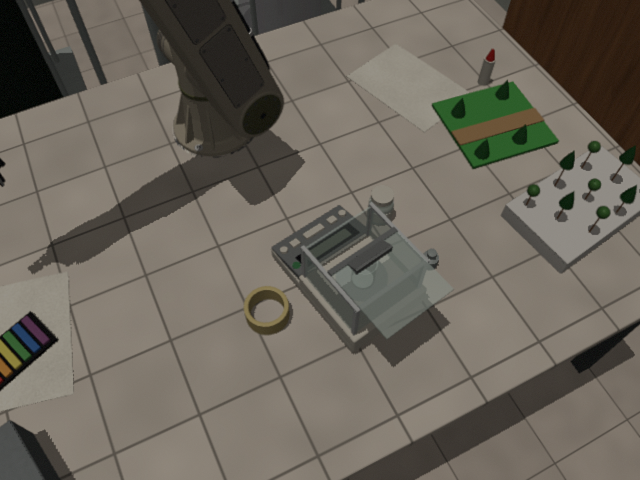

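Top view: the keys lie in a row from (267,318) to (362,312), with the tare key at (315,315). The grey catch is at about (277–335, 178–203), and the lid is open. Jar at (210,305), weight at (214,218), tape at (415,264).

```bash
python3 - <<'E'
from h import *
c=np.load("top.npy",allow_pickle=True).item();im=c["color"]
m=np.zeros(im.shape[:2],np.uint8);g=im.min(2)
m[300:330,258:372]=(g[300:330,258:372]>135)
n,l,st,ce=cv2.connectedComponentsWithStats(m)
k=[(ce[i],st[i,4]) for i in range(1,n) if st[i,4]>25]
k.sort(key=lambda t:t[0][0])
for a,b in k: print(a.round(1),b,ray(c,[a],0.0645).round(4))
P=pts(c)
print("depth key",P[315,315])
big=cv2.resize(im[90:345,235:385],None,fx=4,fy=4,interpolation=cv2.INTER_CUBIC)
cv2.imwrite("pics/c1.png",big[:600]); 
s=np.load("scene.npy",allow_pickle=True).item()
cv2.imwrite("pics/c2.png",cv2.resize(s["color"][195:355,265:460],None,fx=3.7,fy=3.7,interpolation=cv2.INTER_CUBIC))
for v in range(160,215,4): print(v,im[v,305],P[v,305].round(3))
E
```

```text
[267.2 317.4] 52 [[0.4461 0.1508 0.0645]]
[284.8 316.2] 77 [[0.4519 0.1211 0.0645]]
[314.6 314.7] 223 [[0.4613 0.0703 0.0645]]
[344.5 312.8] 84 [[0.4711 0.0194 0.0645]]
[362.  311.5] 56 [[ 0.4773 -0.0103  0.0645]]
depth key [0.46068308 0.06949095 0.06623055]
160 [ 98 108 101] [0.689 0.113 0.192]
164 [100 109 102] [0.682 0.112 0.194]
168 [ 98 108 100] [0.675 0.111 0.193]
172 [101 109 102] [0.668 0.11  0.194]
176 [79 84 80] [0.661 0.109 0.195]
180 [80 83 82] [0.65  0.107 0.207]
184 [80 85 83] [0.644 0.106 0.206]
188 [79 82 82] [0.639 0.105 0.203]
192 [79 84 83] [0.633 0.105 0.201]
196 [80 82 81] [0.628 0.104 0.196]
200 [85 89 89] [0.622 0.103 0.195]
204 [46 48 46] [0.616 0.103 0.192]
208 [107 117 108] [0.64  0.111 0.1  ]
212 [105 115 105] [0.388 0.034 0.89 ]
```

View pics/c1.png

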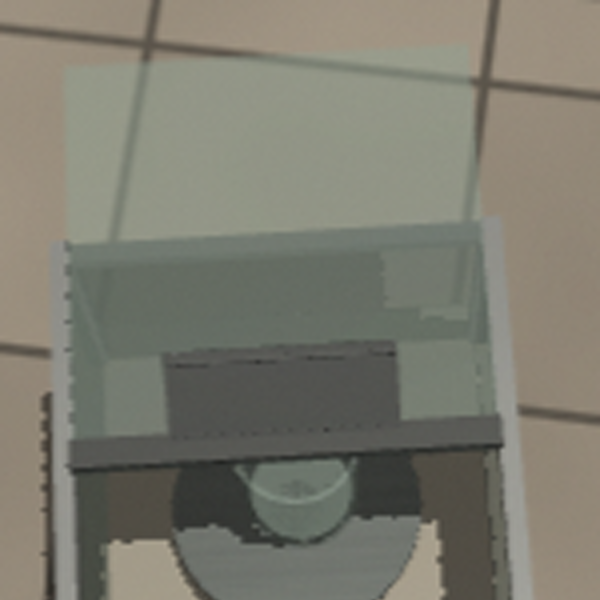

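View pics/c2.png

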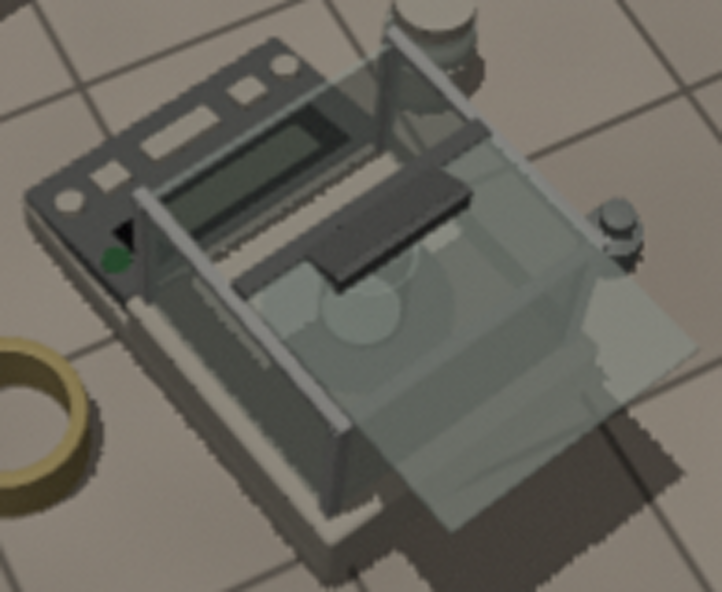

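The crops show the catch's rear top edge at pixels (276,179)–(334,176), so the lid is about 73 mm open and the balance's yaw is about 0.191 rad. I'll raise the tool, turn it to match, shut the fingers and go above the glass behind the catch.

>>> apply_moves(
  rows=[
    {"xyz":[0,0,-20],"turn":[0,0,0],"grip":0},
    {"xyz":[10,-5,-50],"turn":[0,0,0.05],"grip":0},
    {"xyz":[35,-22,-70],"turn":[0,0,0.1],"grip":0},
    {"xyz":[65,-41,-70],"turn":[0,0,0.15],"grip":0},
    {"xyz":[95,-60,-70],"turn":[0,0,0.175],"grip":0},
    {"xyz":[125,-79,-70],"turn":[0,0,0.175],"grip":0},
    {"xyz":[155,-98,-70],"turn":[0,0,0.175],"grip":0},
    {"xyz":[185,-117,-70],"turn":[0,0,0.175],"grip":0},
    {"xyz":[215,-136,-70],"turn":[0,0,0.175],"grip":0},
    {"xyz":[245,-155,-70],"turn":[0,0,0.175],"grip":0},
    {"xyz":[275,-174,-70],"turn":[0,0,0.175],"grip":0},
    {"xyz":[300,-190,-70],"turn":[0,0,0.175],"grip":0},
  ],
)

```text
clock: 1.1
tcp_pos: [0.4186, -0.2501, 0.3011]
orientation: [-0.0, 0.995, 0.096, -0.0]
wrist_force: [0.2, -0.5, -0.1]
finger_gap: -0.0005
grip_force: 0.0
```

>>> apply_moves(
  rows=[
    {"xyz":[15,-14,0],"turn":[0,0,0],"grip":0},
    {"xyz":[40,-36,0],"turn":[0,0,0],"grip":0},
    {"xyz":[68,-62,0],"turn":[0,0,0],"grip":0},
    {"xyz":[96,-88,0],"turn":[0,0,0],"grip":0},
    {"xyz":[124,-113,0],"turn":[0,0,0],"grip":0},
    {"xyz":[152,-138,0],"turn":[0,0,0],"grip":0},
    {"xyz":[180,-164,0],"turn":[0,0,0],"grip":0},
    {"xyz":[208,-189,0],"turn":[0,0,0],"grip":0},
    {"xyz":[236,-215,0],"turn":[0,0,0],"grip":0},
    {"xyz":[264,-240,0],"turn":[0,0,0],"grip":0},
    {"xyz":[292,-266,0],"turn":[0,0,0],"grip":0},
    {"xyz":[315,-287,0],"turn":[0,0,0],"grip":0},
  ],
)

```text
clock: 2.1
tcp_pos: [0.6736, 0.0918, 0.3003]
orientation: [-0.0, 0.995, 0.096, -0.0]
wrist_force: [0.6, -0.4, 1.2]
finger_gap: 0.0001
grip_force: 0.0
```

>>> apply_moves(
  rows=[
    {"xyz":[15,-14,0],"turn":[0,0,0],"grip":0},
    {"xyz":[24,-21,10],"turn":[0,0,0],"grip":0},
    {"xyz":[24,-21,25],"turn":[0,0,0],"grip":0},
    {"xyz":[24,-21,40],"turn":[0,0,0],"grip":0},
    {"xyz":[24,-21,50],"turn":[0,0,0],"grip":0},
    {"xyz":[24,-21,50],"turn":[0,0,0],"grip":0},
    {"xyz":[24,-21,50],"turn":[0,0,0],"grip":0},
  ],
)

```text
clock: 2.68
tcp_pos: [0.6914, 0.1138, 0.25]
orientation: [0.0, 0.995, 0.095, -0.001]
wrist_force: [-0.1, 1.1, 0.9]
finger_gap: 0.0002
grip_force: 0.0
```

```bash
python3 - <<'E'
from h import *
s=env.get_state();print(s["clock"],s["tcp_pos"],s["orientation"],s["wrist_force"])
w=cam("wrist");cv2.imwrite("pics/w1.png",w["color"]);np.save("wrist.npy",w,allow_pickle=True)
E
```

```text
2.6833 [0.69143621 0.11376373 0.24997984] [ 6.58260000e-05  9.95485212e-01  9.49067246e-02 -1.37906169e-03] [-0.11044321  1.06119396  0.92897089]
```

View pics/w1.png

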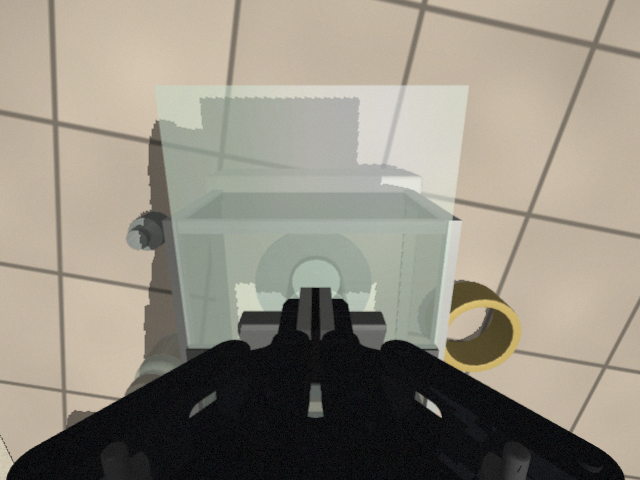

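The wrist view shows the catch's rear face at (240–385, 312–340), centred on the shut fingers (tip at about (316,290)) and square to them. I'll get its distance from the depth map.

```bash
python3 - <<'E'
from h import *
w=np.load("wrist.npy",allow_pickle=True).item();P=pts(w);s=env.get_state()
t=s["tcp_pos"];a=.191;X=np.array([np.cos(a),np.sin(a)]);Y=np.array([-X[1],X[0]])
for u in(260,370):
  for v in range(304,344,4):
    d=P[v,u,:2]-t[:2];print(u,v,(d@X*1000).round(1),(d@Y*1000).round(1),P[v,u,2].round(4),w["color"][v,u])
E
```

```text
260 304 -32.5 36.4 0.1905 [185 200 189]
260 308 -35.4 36.6 0.1905 [195 214 207]
260 312 -37.4 36.4 0.1921 [44 45 45]
260 316 -37.0 35.6 0.1977 [47 48 50]
260 320 -37.7 35.1 0.2013 [51 52 49]
260 324 -37.3 34.3 0.2065 [77 77 77]
260 328 -40.3 34.5 0.206 [114 116 114]
260 332 -42.7 34.5 0.2067 [ 99 106 105]
260 336 -47.3 35.1 0.2039 [102 103 104]
260 340 -51.4 35.6 0.202 [103 105 105]
370 304 -32.6 -34.1 0.1903 [196 218 210]
370 308 -35.1 -34.1 0.1909 [195 215 211]
370 312 -37.2 -34.0 0.1923 [45 50 48]
370 316 -37.6 -33.4 0.1965 [42 43 43]
370 320 -37.1 -32.5 0.2022 [44 45 42]
370 324 -37.9 -32.1 0.2055 [79 83 80]
370 328 -39.2 -31.8 0.2078 [120 125 124]
370 332 -42.3 -32.0 0.2072 [105 109 108]
370 336 -47.0 -32.7 0.2043 [102 105 106]
370 340 -51.1 -33.1 0.2024 [103 105 105]
```

>>> apply_moves(
  rows=[
    {"xyz":[0,0,12],"turn":[0,0,0],"grip":0},
    {"xyz":[0,0,24],"turn":[0,0,0],"grip":0},
    {"xyz":[0,0,36],"turn":[0,0,0],"grip":0},
    {"xyz":[0,0,44],"turn":[0,0,0],"grip":0},
    {"xyz":[0,0,49],"turn":[0,0,0],"grip":0},
    {"xyz":[0,0,52],"turn":[0,0,0],"grip":0},
    {"xyz":[-4,0,52],"turn":[0,0,0],"grip":0},
    {"xyz":[-10,0,52],"turn":[0,0,0],"grip":0},
    {"xyz":[-15,0,52],"turn":[0,0,0],"grip":0},
    {"xyz":[-18,0,52],"turn":[0,0,0],"grip":0},
    {"xyz":[-20,0,52],"turn":[0,0,0],"grip":0},
  ],
)

```text
clock: 3.65
tcp_pos: [0.6722, 0.1106, 0.2001]
orientation: [0.0, 0.995, 0.095, 0.0]
wrist_force: [0.0, 0.0, 0.3]
finger_gap: -0.0003
grip_force: 0.0
```

>>> apply_moves(
  rows=[
    {"xyz":[-2,0,0],"turn":[0,0,0],"grip":0},
    {"xyz":[-4,0,0],"turn":[0,0,0],"grip":0},
    {"xyz":[-6,0,0],"turn":[0,0,0],"grip":0},
    {"xyz":[-8,0,0],"turn":[0,0,0],"grip":0},
    {"xyz":[-10,0,0],"turn":[0,0,0],"grip":0},
    {"xyz":[-12,0,0],"turn":[0,0,0],"grip":0},
    {"xyz":[-15,0,0],"turn":[0,0,0],"grip":0},
    {"xyz":[-18,0,0],"turn":[0,0,0],"grip":0},
    {"xyz":[-21,0,0],"turn":[0,0,0],"grip":0},
    {"xyz":[-24,0,0],"turn":[0,0,0],"grip":0},
    {"xyz":[-27,0,0],"turn":[0,0,0],"grip":0},
    {"xyz":[-30,0,0],"turn":[0,0,0],"grip":0},
  ],
)

```text
clock: 4.65
tcp_pos: [0.643, 0.1049, 0.1994]
orientation: [0.0, 0.995, 0.095, 0.0]
wrist_force: [2.3, 0.8, 2.2]
finger_gap: 0.0001
grip_force: 0.9
```

Contact made at about 2 N, so the push continues.

>>> apply_moves(
  rows=[
    {"xyz":[-3,0,0],"turn":[0,0,0],"grip":0},
    {"xyz":[-6,0,0],"turn":[0,0,0],"grip":0},
    {"xyz":[-9,0,0],"turn":[0,0,0],"grip":0},
    {"xyz":[-12,0,0],"turn":[0,0,0],"grip":0},
    {"xyz":[-15,0,0],"turn":[0,0,0],"grip":0},
    {"xyz":[-18,0,0],"turn":[0,0,0],"grip":0},
    {"xyz":[-21,0,0],"turn":[0,0,0],"grip":0},
    {"xyz":[-24,0,0],"turn":[0,0,0],"grip":0},
    {"xyz":[-27,0,0],"turn":[0,0,0],"grip":0},
    {"xyz":[-30,0,0],"turn":[0,0,0],"grip":0},
    {"xyz":[-33,0,0],"turn":[0,0,0],"grip":0},
    {"xyz":[-36,0,0],"turn":[0,0,0],"grip":0},
  ],
)

```text
clock: 5.65
tcp_pos: [0.6076, 0.0981, 0.1993]
orientation: [0.0, 0.995, 0.095, 0.0]
wrist_force: [2.3, 0.2, 1.1]
finger_gap: 0.0004
grip_force: 0.9
```

>>> apply_moves(
  rows=[
    {"xyz":[-1,0,0],"turn":[0,0,0],"grip":0},
    {"xyz":[-2,0,0],"turn":[0,0,0],"grip":0},
    {"xyz":[-3,0,0],"turn":[0,0,0],"grip":0},
    {"xyz":[-4,0,0],"turn":[0,0,0],"grip":0},
    {"xyz":[-5,0,0],"turn":[0,0,0],"grip":0},
    {"xyz":[-6,0,0],"turn":[0,0,0],"grip":0},
    {"xyz":[-7,0,0],"turn":[0,0,0],"grip":0},
    {"xyz":[-8,0,0],"turn":[0,0,0],"grip":0},
    {"xyz":[-9,0,0],"turn":[0,0,0],"grip":0},
    {"xyz":[-10,0,0],"turn":[0,0,0],"grip":0},
  ],
)

```text
clock: 6.48
tcp_pos: [0.5979, 0.0962, 0.1992]
orientation: [0.0, 0.995, 0.095, -0.0]
wrist_force: [2.5, 1.2, 1.5]
finger_gap: 0.0004
grip_force: 0.8
```

>>> apply_moves(
  rows=[
    {"xyz":[-0.6,0,0],"turn":[0,0,0],"grip":0},
    {"xyz":[-1.2,0,0],"turn":[0,0,0],"grip":0},
    {"xyz":[-1.8,0,0],"turn":[0,0,0],"grip":0},
    {"xyz":[-2.4,0,0],"turn":[0,0,0],"grip":0},
    {"xyz":[-3,0,0],"turn":[0,0,0],"grip":0},
    {"xyz":[-3.6,0,0],"turn":[0,0,0],"grip":0},
  ],
)

```text
clock: 6.98
tcp_pos: [0.5945, 0.0956, 0.1992]
orientation: [0.0, 0.995, 0.095, -0.0]
wrist_force: [1.2, 1.3, 0.5]
finger_gap: 0.0
grip_force: 0.8
```

>>> apply_moves(
  rows=[
    {"xyz":[-0.5,0,0],"turn":[0,0,0],"grip":0},
    {"xyz":[-1,0,0],"turn":[0,0,0],"grip":0},
    {"xyz":[-1.5,0,0],"turn":[0,0,0],"grip":0},
  ],
)

```text
clock: 7.23
tcp_pos: [0.593, 0.0953, 0.1992]
orientation: [0.0, 0.995, 0.095, -0.0]
wrist_force: [1.6, 0.9, 0.4]
finger_gap: -0.0002
grip_force: 0.8
```

>>> apply_moves(
  rows=[
    {"xyz":[-0.5,0,0],"turn":[0,0,0],"grip":0},
    {"xyz":[-1,0,0],"turn":[0,0,0],"grip":0},
  ],
)

```text
clock: 7.4
tcp_pos: [0.5926, 0.0952, 0.1993]
orientation: [-0.0, 0.995, 0.095, 0.001]
wrist_force: [4.3, 1.3, -0.3]
finger_gap: 0.0001
grip_force: 2.3
```

Force is rising and motion has stalled at the predicted end position. A little more to confirm the stop.

>>> apply_moves(
  rows=[
    {"xyz":[-0.4,0,0],"turn":[0,0,0],"grip":0},
    {"xyz":[-0.8,0,0],"turn":[0,0,0],"grip":0},
    {"xyz":[-0.8,0,0],"turn":[0,0,0],"grip":0},
  ],
)

```text
clock: 7.65
tcp_pos: [0.5926, 0.0952, 0.1993]
orientation: [-0.0, 0.995, 0.095, 0.001]
wrist_force: [6.2, 1.2, -1.5]
finger_gap: -0.0
grip_force: 3.1
```

>>> apply_moves(
  rows=[
    {"xyz":[3,0,0],"turn":[0,0,0],"grip":0},
    {"xyz":[8,0,0],"turn":[0,0,0],"grip":0},
    {"xyz":[14,0,-5],"turn":[0,0,0],"grip":0},
    {"xyz":[14,0,-20],"turn":[0,0,0],"grip":0},
    {"xyz":[14,0,-40],"turn":[0,0,0],"grip":0},
    {"xyz":[0,0,-60],"turn":[0,0,0],"grip":0},
    {"xyz":[-25,0,-60],"turn":[0,0,0],"grip":0},
    {"xyz":[-50,0,-60],"turn":[0,0,0],"grip":0},
    {"xyz":[-75,0,-60],"turn":[0,0,0],"grip":0},
    {"xyz":[-100,0,-60],"turn":[0,0,0],"grip":0},
    {"xyz":[-120,0,-60],"turn":[0,0,0],"grip":0},
    {"xyz":[-133,0,-60],"turn":[0,0,0],"grip":0},
  ],
)

```text
clock: 8.65
tcp_pos: [0.458, 0.0694, 0.2592]
orientation: [0.0, 0.995, 0.095, -0.001]
wrist_force: [0.3, -1.1, -0.4]
finger_gap: -0.0001
grip_force: 0.0
```

>>> apply_moves(
  rows=[
    {"xyz":[0,0,10],"turn":[0,0,0],"grip":0},
    {"xyz":[0,0,30],"turn":[0,0,0],"grip":0},
    {"xyz":[0,0,55],"turn":[0,0,0],"grip":0},
    {"xyz":[0,0,80],"turn":[0,0,0],"grip":0},
    {"xyz":[0,0,105],"turn":[0,0,0],"grip":0},
    {"xyz":[0,0,120],"turn":[0,0,0],"grip":0},
    {"xyz":[0,0,120],"turn":[0,0,0],"grip":0},
    {"xyz":[0,0,120],"turn":[0,0,0],"grip":0},
  ],
)

```text
clock: 9.32
tcp_pos: [0.46, 0.0697, 0.1382]
orientation: [-0.0, 0.995, 0.095, -0.002]
wrist_force: [-0.2, -0.0, 1.1]
finger_gap: 0.0001
grip_force: 0.0
```

```bash
python3 - <<'E'
from h import *
s=env.get_state();t=s["tcp_pos"];print(s["clock"],t,s["orientation"],s["wrist_force"])
a=.191;X=np.array([np.cos(a),np.sin(a)]);Y=np.array([-X[1],X[0]]);d=np.array([.4613,.0703])-t[:2];print("key from tcp",d@X,d@Y)
w=cam("wrist");cv2.imwrite("pics/w2.png",w["color"])
E
```

```text
9.3167 [0.46003902 0.06972037 0.13822161] [-8.46159856e-05  9.95452892e-01  9.52422491e-02 -1.56420309e-03] [-0.15578976 -0.03878089  1.10062885]
key from tcp 0.0013480830529792394 0.000329704783404045
```

View pics/w2.png

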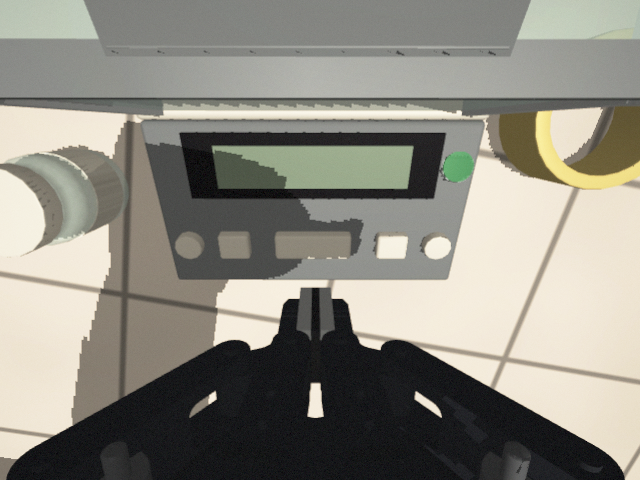

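The wrist view shows the lid's front bar flush with the shield front. The tare key is at (275–352, 233–258), in line with the fingertips at u≈316. Descending to just above the key.

>>> apply_moves(
  rows=[
    {"xyz":[0,0,8],"turn":[0,0,0],"grip":0},
    {"xyz":[0,0,18],"turn":[0,0,0],"grip":0},
    {"xyz":[0,0,28],"turn":[0,0,0],"grip":0},
    {"xyz":[0,0,38],"turn":[0,0,0],"grip":0},
    {"xyz":[0,0,48],"turn":[0,0,0],"grip":0},
    {"xyz":[0,0,56],"turn":[0,0,0],"grip":0},
    {"xyz":[0,0,61],"turn":[0,0,0],"grip":0},
    {"xyz":[0,0,64],"turn":[0,0,0],"grip":0},
    {"xyz":[0,0,65],"turn":[0,0,0],"grip":0},
    {"xyz":[0,0,65],"turn":[0,0,0],"grip":0},
  ],
)

```text
clock: 10.2
tcp_pos: [0.4607, 0.0697, 0.0742]
orientation: [0.0, 0.995, 0.095, -0.0]
wrist_force: [0.2, 0.8, -0.2]
finger_gap: -0.0003
grip_force: 0.0
```

>>> apply_moves(
  rows=[
    {"xyz":[0,0,0.8],"turn":[0,0,0],"grip":0},
    {"xyz":[0,0,1.6],"turn":[0,0,0],"grip":0},
    {"xyz":[0,0,2.4],"turn":[0,0,0],"grip":0},
    {"xyz":[0,0,3.2],"turn":[0,0,0],"grip":0},
    {"xyz":[0,0,4],"turn":[0,0,0],"grip":0},
    {"xyz":[0,0,5],"turn":[0,0,0],"grip":0},
  ],
)

```text
clock: 10.7
tcp_pos: [0.4607, 0.0697, 0.0693]
orientation: [0.0, 0.995, 0.095, 0.0]
wrist_force: [-0.0, 0.1, 0.7]
finger_gap: -0.0004
grip_force: 0.0
```

>>> apply_moves(
  rows=[
    {"xyz":[0,0,0.6],"turn":[0,0,0],"grip":0},
    {"xyz":[0,0,1.2],"turn":[0,0,0],"grip":0},
    {"xyz":[0,0,1.8],"turn":[0,0,0],"grip":0},
    {"xyz":[0,0,2.4],"turn":[0,0,0],"grip":0},
    {"xyz":[0,0,3],"turn":[0,0,0],"grip":0},
  ],
)

```text
clock: 11.12
tcp_pos: [0.4607, 0.0697, 0.0662]
orientation: [0.0, 0.995, 0.095, 0.0]
wrist_force: [0.6, -0.2, -0.4]
finger_gap: -0.0001
grip_force: 0.0
```

>>> apply_moves(
  rows=[
    {"xyz":[0,0,0.5],"turn":[0,0,0],"grip":0},
    {"xyz":[0,0,1],"turn":[0,0,0],"grip":0},
  ],
)

```text
clock: 11.28
tcp_pos: [0.4608, 0.0697, 0.0653]
orientation: [0.0, 0.995, 0.095, 0.0]
wrist_force: [-0.2, 0.8, 1.3]
finger_gap: 0.0
grip_force: 0.4
```

>>> apply_moves(
  rows=[
    {"xyz":[0,0,0.5],"turn":[0,0,0],"grip":0},
    {"xyz":[0,0,1],"turn":[0,0,0],"grip":0},
  ],
)

```text
clock: 11.45
tcp_pos: [0.461, 0.0697, 0.0644]
orientation: [0.0, 0.995, 0.095, 0.0]
wrist_force: [-0.3, -0.0, 1.4]
finger_gap: -0.0001
grip_force: 0.7
```

>>> apply_moves(
  rows=[
    {"xyz":[0,0,0.5],"turn":[0,0,0],"grip":0},
    {"xyz":[0,0,1],"turn":[0,0,0],"grip":0},
    {"xyz":[0,0,1.5],"turn":[0,0,0],"grip":0},
  ],
)

```text
clock: 11.7
tcp_pos: [0.4612, 0.0697, 0.063]
orientation: [0.0, 0.995, 0.095, 0.001]
wrist_force: [0.8, 0.0, 2.2]
finger_gap: -0.0003
grip_force: 1.2
```

>>> apply_moves(
  rows=[
    {"xyz":[0,0,0.4],"turn":[0,0,0],"grip":0},
    {"xyz":[0,0,0.8],"turn":[0,0,0],"grip":0},
  ],
)

```text
clock: 11.87
tcp_pos: [0.4614, 0.0698, 0.0623]
orientation: [0.0, 0.995, 0.095, 0.001]
wrist_force: [1.7, 1.2, 5.0]
finger_gap: 0.0
grip_force: 1.5
```

>>> apply_moves(
  rows=[
    {"xyz":[0,0,0.3],"turn":[0,0,0],"grip":0},
    {"xyz":[0,0,0.6],"turn":[0,0,0],"grip":0},
  ],
)

```text
clock: 12.03
tcp_pos: [0.4614, 0.0697, 0.0617]
orientation: [0.0, 0.995, 0.095, 0.001]
wrist_force: [1.7, 1.0, 4.0]
finger_gap: 0.0
grip_force: 1.7
```

The key is about 4 mm down at roughly 4 N. I'll hold briefly, release and withdraw.

>>> apply_moves(
  rows=[
    {"xyz":[0,0,0.2],"turn":[0,0,0],"grip":0},
    {"xyz":[0,0,0.2],"turn":[0,0,0],"grip":0},
    {"xyz":[0,0,-1],"turn":[0,0,0],"grip":0},
    {"xyz":[0,0,-3],"turn":[0,0,0],"grip":0},
    {"xyz":[0,0,-6],"turn":[0,0,0],"grip":0},
    {"xyz":[0,0,-14],"turn":[0,0,0],"grip":0},
    {"xyz":[0,0,-30],"turn":[0,0,0],"grip":0},
    {"xyz":[0,0,-55],"turn":[0,0,0],"grip":0},
    {"xyz":[0,0,-85],"turn":[0,0,0],"grip":0},
    {"xyz":[0,0,-110],"turn":[0,0,0],"grip":0},
    {"xyz":[0,0,-125],"turn":[0,0,0],"grip":0},
    {"xyz":[0,0,-130],"turn":[0,0,0],"grip":0},
  ],
)

```text
clock: 13.03
tcp_pos: [0.4615, 0.0696, 0.1942]
orientation: [0.0, 0.995, 0.095, 0.002]
wrist_force: [1.3, -0.3, 0.1]
finger_gap: 0.0002
grip_force: 0.0
```

>>> apply_moves(
  rows=[
    {"xyz":[0,0,-25],"turn":[0,0,0],"grip":0},
    {"xyz":[0,0,-60],"turn":[0,0,0],"grip":0},
    {"xyz":[0,0,-80],"turn":[0,0,0],"grip":0},
    {"xyz":[0,0,-80],"turn":[0,0,0],"grip":0},
    {"xyz":[0,0,-80],"turn":[0,0,0],"grip":0},
  ],
)

```text
clock: 13.45
tcp_pos: [0.4608, 0.0697, 0.2716]
orientation: [0.0, 0.995, 0.095, 0.0]
wrist_force: [-0.2, 1.2, -0.8]
finger_gap: 0.0001
grip_force: 0.0
```

```bash
python3 - <<'E'
from h import *
c=cam("scene");cv2.imwrite("pics/s2.png",cv2.resize(c["color"][150:355,250:460],None,fx=2.9,fy=2.9))
print(env.get_state()["tcp_pos"])
E
```

```text
[0.46009401 0.06967142 0.27040148]
```

View pics/s2.png

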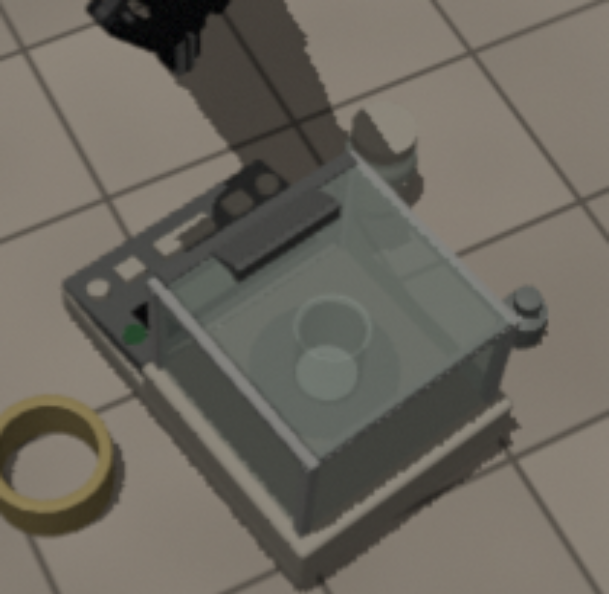

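The lid is fully shut, with the catch at the front (about (280,235) in the crop). The beaker stands on the pan at (330,345), the things around the balance look unmoved, and the arm is clear.

```bash
python3 -c "
from workcell import ticket;print(ticket.hand_in())"
```

```text
the job is handed in; nothing more can be done
None
```

The lid is pushed fully shut, the tare key was then pressed about 4 mm at roughly 4 N and released, the arm is clear, and the job is handed in (the hand-in returned no verdict).

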